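# Press a label holder behind the lip of a tin shelf and hold it home

## Task

Slide the lock slide on the front edge of the low tin shelf all the way to its left end stop, so that the label slot below it is open. Then take the label holder out of its wooden stand and push it down into the slot behind the shelf's lip, label facing the front, until it is fully home against the spring. Finish while still holding it pressed home (the program ends with the hand on it; do not let go), and leave the tins on the shelf where they stand.

Things in the scene. Friction and masses are not known exactly. Their poses are not given: they have to be found in the camera images.
- tin_shelf: low grey sheet-steel shelf, fixed, its board's top 60 mm above the bench. Origin: at bench level straight under the middle of the label slot; +x to the back of the shelf, +y to its left end seen from the front, z up. It spans x -13 to +130 mm, y -85 to +145 mm. Two tins stand on it at x 85 mm, y -20 and +75 mm, either way round.
- slot_mouth (a point): middle of the label slot's mouth, 76 mm above the bench, axes as the shelf. The slot lies between the front lip (4 mm strip with a window) and the board's front edge, open at the top: 9 mm wide in x, 66 mm long in y, centred here, ends filled to 68 mm height. From 70 to 76 mm height both edges flare out at about 45 degrees to a mouth about 20 mm wide.
- slot_floor (a point): middle of the slot's solid bottom, 22 mm above the bench; same axes as the shelf. The bottom is two ledges with a sprung foot between them. The label holder is home when its lower edge stands on these ledges.
- lock_slide (a joint): flat aluminium cover, 26 x 76 x 4 mm, that runs along the lip over the slot's mouth (underside 78, top 82 mm above the bench); value in m: 0 = slot covered, 0.09 = at its end stop towards the shelf's +y, slot open. It starts between 0 and 0.02. About 2 N moves it and it stays where it is left.
- lock_knob (a point): middle of the lock slide's black grip, an upright bar 12 (x) x 24 (y) x 26 (z) mm on a 10 mm stem, 101 mm above the bench; its underside is 88 mm and its top 114 mm above the bench. Axes as the shelf; it moves along +y with the slide.
- spring_foot (a joint): sprung steel foot in the slot's bottom, 38 mm long; value in m it is pressed down: 0 = up, its top 8 mm above the ledges; 0.008 = level with the ledges. It pushes back with 4 N at first and 8 N when level, enough to lift the holder again if it is let go.
- holder_grip (a point): middle of the grip bar, black, 12 (x) x 32 (y) x 28 (z) mm, on top of the label holder: an upright aluminium plate 5 mm thick (x), 60 mm wide (y), about 70 g, blank paper label on its front (-x) side, z up. The plate reaches 80 mm below this point; its last 6 mm are a tongue 3 x 54 mm. The bar reaches 14 mm above and below this point.
- holder_foot (a point): middle of the label holder's lower edge, 80 mm straight below holder_grip; same axes.
- holder_left (a point): point on the label holder's left edge seen from its label side: 30 mm along its +y, 37 mm above its lower edge.
- stand: wooden stand, fixed to the bench, 48 (x) x 92 (y) x 40 (z) mm, with a slot 8 x 64 mm along its y, 32 mm deep, in which the label holder stands loosely upright with its lower edge 8 mm above the bench. Origin at the middle of its underside.
- screw_tin: round tin, 72 mm across, 50 mm high, on the shelf; origin at the centre of its underside. To be left alone.
- paste_tin: round tin, 68 mm across, 36 mm high, on the shelf; origin at the centre of its underside. To be left alone.
Things that resemble listed ones, but are neither listed nor needed, are in the scene too. What is shaped like the stand but purple or red is not meant. There is more than one size of the part that bears holder_grip; the job needs the larger.

How it is judged:
On the way, in this order (a step that is already met when the one before it is completed fails the run):
1. the lock slide is at its left end stop (within 4 mm) (value of joint lock_slide above 0.086 m), for 0.2 s.
2. the label holder is lifted out of the stand (z of holder_foot in the frame of stand above 0.042 m), for 0.1 s.
3. the label holder is in the slot and pressed down on the sprung foot (value of joint spring_foot above 0.006 m and z of holder_foot in the frame of slot_floor below 0.0025 m), for 0.2 s.
At the end, for the whole second after the job is handed in: Lock slide within 6 mm of its left stop; holder upright (0.12 rad) in the slot, label to the front, within 7 mm of its middle and 2.5 mm of its ledges, foot down over 6 mm; fingers on it with over 2 N, it presses on the shelf with over 4 N, at rest (all of step 3 and value of joint lock_slide above 0.084 m and horizontal distance between holder_foot and slot_floor below 0.007 m and y of holder_left in the frame of slot_floor above 0.02 m and angle between holder_foot's own z axis and vertical below 0.12 rad and contact force between label_holder and tin_shelf above 4 N and contact force between the fingers and label_holder above 2 N and linear speed of label_holder below 0.02 m/s); the arm keeps its last pose, push and grip.
It fails at once if a tin on the shelf is pushed more than 20 mm (distance of any of screw_tin, paste_tin from where it was at the start of the episode above 0.02 m).
It also fails if it takes over 54 s, if anything falls off the work surface, if the arm or the gripper's body presses on something with over 40 N, if the wrist force passes 120 N, or if a joint passes its speed limit or range.

## Robot

A 7-joint arm with a two-finger parallel gripper is mounted at the origin on a cart in front of the work surface, level with it; the furniture and walls round the work are solid. World frame = base frame: x ahead of the robot, y to its left, z up, the work surface at z = 0. Lengths are in m, angles in rad, forces in N, time in s.
With the tool pointing down it reaches from about 0.4 to 0.9 m from the base axis. Payload 5.6 kg.
Tool frame: the origin (TCP) lies midway between the tips of the shut fingers; the grasp point (between the pads) lies 19 mm behind it; y points along the fingers, z is the direction in which the jaws open and shut, and the axes are right-handed (so a half turn about y gives the same grasp; the last joint's range is limited). The gripper opens to 92 mm and grips with 3 to 60 N. Pads are 20 mm wide; open, the fingers measure 128 mm over their backs; the gripper's body (75 mm by 189 mm) begins 69 mm behind the grasp point.
Start: joints at [1.268, 0.468, -0.012, 1.603, 0.006, 1.071, -0.056], TCP at [0.167, -0.628, 0.215] pointing down, gripper open.
Joint ranges: [-2.53, 2.53], [-0.31, 2.02], [-1.57, 1.55], [0.28, 2.44], [-1.29, 4.43], [0.15, 1.84], [-2.92, 2.92]. Speed limits (rad/s): [2.57, 2.57, 3.14, 3.14, 3.14, 3.14, 3.14].

## Interface

Orientations are given as a 3x3 rotation matrix whose columns are the frame's x, y, z axes.
In Python, from station import env, effector, solver, viewer, workorder, search_frame, tip_of gives the robot as it stands. Calls block until the motion is done:
- env.reach(position, orientation): joint-space move of the TCP to a pose.
- env.movel(position, frame=None, rate=0.15): straight line of the TCP; frame=None keeps the orientation; rate is the mean speed in m/s.
- env.goto_joints(angles): joint-space move.
- effector.release() and effector.grasp(squeeze=None): open the fingers fully, or close them until they stop; squeeze is the grip in N (None keeps the last).
- env.pause(seconds).
- solver.inverse_kinematics(position, orientation): joint angles nearest the present ones, or None.
- env.sense(): the state.
- viewer.read_camera(name): name is "scene" or "side" or "wrist"; returns (picture, depth): 480x640x3 uint8, red, green, blue; 480x640 float32, m along the optical axis (not along the pixel's ray), 0 where there is no reading.
- viewer.camera_info(name): a dict with "intrinsics" (3x3 intrinsics, pixels), "eye" and "rotation" of the camera in the world; the wrist camera has in their place "T_tool_cam" (4x4, takes a point from camera to tool coordinates, whose origin is the TCP and whose axes are the tool frame's). Camera axes: x right, y up, looking along -z (the intrinsics and any distortion apply to the point x, -y, -z); pixel columns grow to the right and rows downward; lengths in m; the calibration is good to about 2 mm. A picture is of the moment at which its call begins: read the wrist's pose just before it. camera_info takes no time and is no camera call.
A pose or a line that the arm cannot do raises env.PlanningError and nothing moves.
- workorder.finish_job(): hands the job in, once; it reports no verdict.
Trained networks look in the newest picture that a camera, given by its name, has taken for a name from the list of things; names that differ only in an ending like _2 or _b are one class to them, and where a whole thing is asked for, a point or a joint stands for the part that bears it (a point fixed in the world has none). Each returns a list of dicts, best first, with "score" (0 to 1); they miss things now and then, are a little off and sometimes report something else, mostly with a low value. They report only what shows in the picture. A call takes as long as a camera call. They do not tell look-alikes from the thing itself.
- search_frame(camera, name): "at" ([x, y, z] in m, in world coordinates, good to about 4 mm: the middle of the surface that is visible of it).
- tip_of(camera, name): "at" ([x, y, z] in m, in world coordinates, good to about 4 mm: a listed point, or the origin of a listed thing).
The state is a dict: "t": time; "joint_positions": joint angles; "joint_velocities": joint speeds; "tau": joint torques, N m; "ee_pos": TCP position; "tcp_rot": TCP orientation; "wrist_force": force on the tool from outside, world axes, zero at the start; "moment": the same for the moment, N m; "gripper_width": finger opening in m.
Only numpy, scipy, OpenCV 4.12 (cv2) and the standard library are available. Lean on these libraries where they do the work, as an engineer would, in place of code of your own. Each camera call takes 0.05 s, during which the arm holds its last target.

## Working session

There is one attempt and no reset: what is moved stays moved. The work goes in short steps, each a Python script; the robot and the scene stay as the last script left them, time stands still between calls to the robot, and variables do not carry over. Pictures are saved under pics/ and viewed, and the job is handed in when it is done.

```bash
ls; mkdir -p pics
cat > h.py <<'E'
import numpy as np, cv2
from station import env, effector, solver, viewer, workorder, search_frame, tip_of
def snap(cam,fn):
    p,d=viewer.read_camera(cam); cv2.imwrite('pics/'+fn,cv2.cvtColor(p,cv2.COLOR_RGB2BGR)); return p,d
E
python3 - <<'E'
from h import *
s=env.sense(); print(s['t'],s['ee_pos'],s['tcp_rot'],s['gripper_width'])
for c in ['scene','side','wrist']:
    print(c,viewer.camera_info(c))
    p,d=snap(c,c+'0.png'); np.save('pics/'+c+'0.npy',d)
    if c!='wrist':
      for n in ['tin_shelf','lock_knob','holder_grip','stand','slot_mouth','holder_foot']:
        print(n,[(np.round(r['at'],3),round(r['score'],2)) for r in tip_of(c,n)])
print(env.sense()['t'])
E
```

```text
pics
0.0 [ 0.16675757 -0.62764471  0.21364418] [[-9.66456476e-01 -5.82808356e-04  2.56829790e-01]
 [-2.56830412e-01  1.63771608e-03 -9.66455099e-01]
 [ 1.42643830e-04 -9.99998489e-01 -1.73246422e-03]] 0.09177806292677773
scene {'intrinsics': array([[598.01740727,   0.        , 318.86486459],
       [  0.        , 598.01740727, 241.49962023],
       [  0.        ,   0.        ,   1.        ]]), 'eye': array([-0.21556285, -0.75086673,  0.50619397]), 'rotation': array([[ 0.60772157,  0.3079093 , -0.73202893],
       [-0.7938906 ,  0.25911548, -0.55008806],
       [ 0.0203028 ,  0.91545127,  0.40191637]])}
tin_shelf [(array([ 0.562, -0.092,  0.001]), 0.61)]
lock_knob [(array([ 0.577, -0.054,  0.104]), 0.75)]
holder_grip [(array([ 0.47 , -0.402,  0.089]), 0.88), (array([ 0.404, -0.306,  0.066]), 0.72)]
stand [(array([ 0.329, -0.387, -0.001]), 0.91), (array([ 0.596, -0.416,  0.   ]), 0.78), (array([ 0.473, -0.399,  0.001]), 0.69), (array([ 0.569, -0.09 ,  0.078]), 0.2)]
slot_mouth [(array([ 0.568, -0.094,  0.08 ]), 0.67)]
holder_foot [(array([ 0.405, -0.305,  0.002]), 0.64)]
side {'intrins
[... 809 characters left out ...]
0.   ]), 0.76)]
slot_mouth [(array([ 0.565, -0.09 ,  0.078]), 0.93)]
holder_foot [(array([ 0.469, -0.402,  0.008]), 0.83), (array([ 0.408, -0.307,  0.003]), 0.62)]
wrist {'intrinsics': array([[362.27803842,   0.        , 317.76213299],
       [  0.        , 362.27803842, 237.52066043],
       [  0.        ,   0.        ,   1.        ]]), 'T_tool_cam': array([[-5.19471505e-04, -9.71618612e-01, -2.36552328e-01,
        -6.54156067e-02],
       [ 6.89065370e-04,  2.36551955e-01, -9.71618597e-01,
        -1.68843836e-01],
       [ 9.99999628e-01, -6.67728192e-04,  5.46626737e-04,
         5.04907924e-04],
       [ 0.00000000e+00,  0.00000000e+00,  0.00000000e+00,
         1.00000000e+00]])}
0.75
```

View pics/scene0.png

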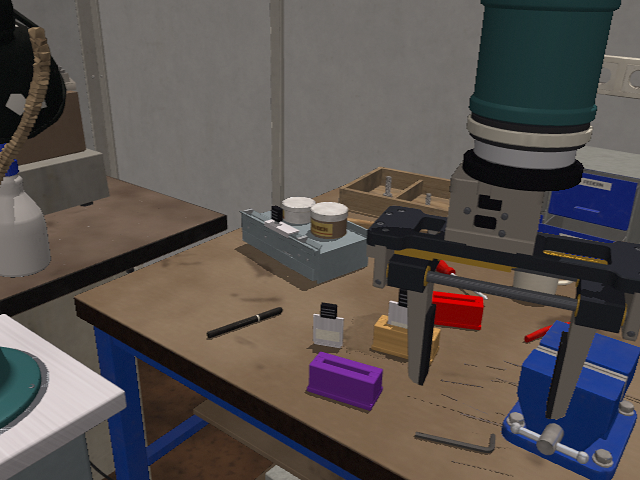

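View pics/side0.png

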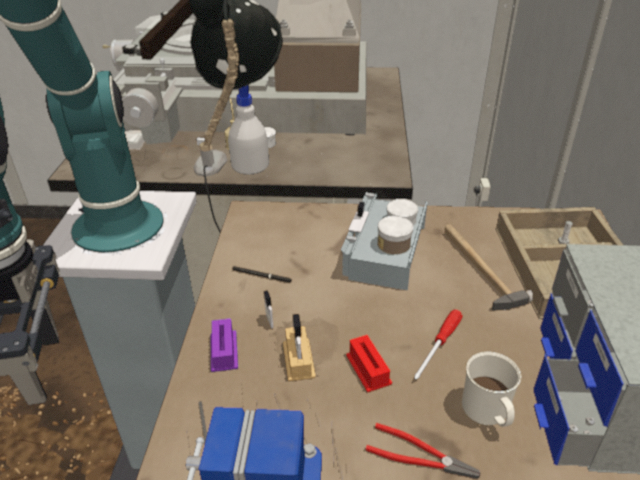

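The things that could be mistaken for the target are, in scene pixels:
- **Holders:** one in the wooden stand (400,305), and a smaller free-standing one (328,322).
- **Stands:** wooden (405,335), purple (345,380) and red (455,310).

I choose the holder in the wooden stand. Its grip reads 88 mm high, which equals 8+80, while the other's reads about 63 mm. Next I'll check close crops and measure the yaws.

Run:
```python
from h import *
a=cv2.imread('pics/scene0.png'); b=cv2.imread('pics/side0.png')
c1=cv2.resize(a[190:370,230:470],None,fx=3,fy=3,interpolation=cv2.INTER_CUBIC)
cv2.imwrite('pics/c1.png',c1)
c2=cv2.resize(b[185:385,200:440],None,fx=3,fy=3,interpolation=cv2.INTER_CUBIC)
cv2.imwrite('pics/c2.png',c2)
# cloud from side & scene
import numpy as np
for cam in ['side','scene']:
    I=viewer.camera_info(cam); K=I['intrinsics']; d=np.load(f'pics/{cam}0.npy')
    v,u=np.mgrid[:480,:640]
    P=np.stack([(u-K[0,2])/K[0,0]*d,-(v-K[1,2])/K[1,1]*d,-d],-1)@I['rotation'].T+I['eye']
    np.save(f'pics/{cam}_P.npy',P)
    def rect(lo,hi,x0,x1,y0,y1,nm):
        m=(d>0)&(P[...,2]>lo)&(P[...,2]<hi)&(P[...,0]>x0)&(P[...,0]<x1)&(P[...,1]>y0)&(P[...,1]<y1)
        q=P[m]; 
        if len(q)<10: print(cam,nm,len(q)); return
        r=cv2.minAreaRect((q[:,:2]*1000).astype(np.float32)); print(cam,nm,len(q),np.round(r[0],1),np.round(r[1],1),round(r[2],2), 'medz',np.median(q[:,2]))
    rect(0.056,0.064,0.5,0.78,-0.25,0.12,'board')
    rect(0.077,0.085,0.5,0.62,-0.25,0.12,'slide')
    rect(0.09,0.118,0.5,0.62,-0.25,0.12,'knob')
    rect(0.036,0.045,0.4,0.54,-0.48,-0.34,'stand')
    rect(0.045,0.11,0.4,0.54,-0.48,-0.34,'holder')
    rect(0.075,0.11,0.4,0.54,-0.48,-0.34,'grip')
    rect(0.036,0.045,0.27,0.39,-0.45,-0.34,'purple')
```

```text
side board 1892 [636.7 -76.3] [237.4 137. ] 75.49 medz 0.06026104380325187
side slide 331 [597.8 -69.5] [226.2  76.1] 77.87 medz 0.08129735182074505
side knob 173 [599.6 -98.8] [ 25.  114.6] 30.24 medz 0.10800804552690446
side stand 639 [ 470.3 -403. ] [36.1 95.5] 12.25 medz 0.03979153673779556
side holder 255 [ 471.9 -411.4] [12.6 48.4] 12.89 medz 0.0915589325338858
side grip 192 [ 471.7 -410.3] [12.6 46. ] 12.89 medz 0.09956493371265179
side purple 646 [ 332.5 -389.9] [35.9 95.9] 13.54 medz 0.03950430898158336
scene board 1308 [630.5 -72.2] [235.5 140. ] 77.65 medz 0.06003527029160638
scene slide 404 [597.4 -64. ] [209.9  79.3] 77.61 medz 0.0811507384696078
scene knob 370 [598.9 -95.4] [ 28.7 115.2] 30.59 medz 0.10264001514301732
scene stand 444 [ 469.  -401.6] [39.2 91.6] 13.3 medz 0.0397081739789609
scene holder 497 [ 463.5 -386.4] [ 9.7 30.1] 7.16 medz 0.06658542973279474
scene grip 158 [ 463.  -387.6] [ 7.7 27.8] 2.6 medz 0.08812521513036095
scene purple 1179 [ 331.1 -387.9] [39.2 92.3] 12.36 medz 0.039669761848355134
```

View pics/c1.png

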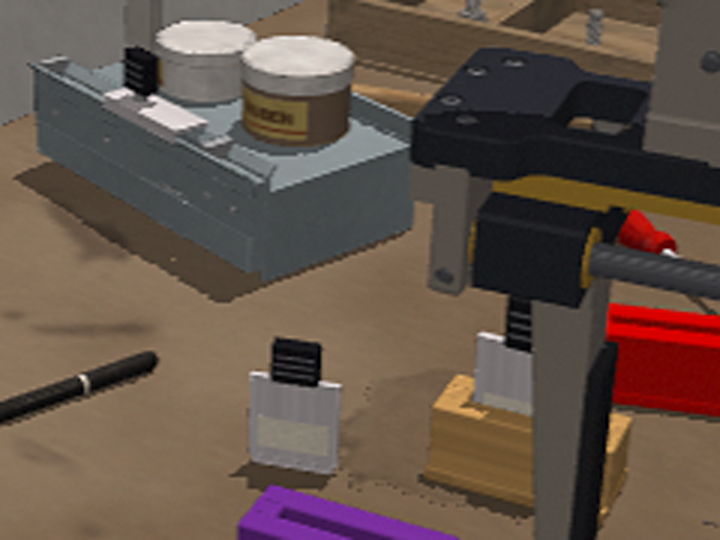

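View pics/c2.png

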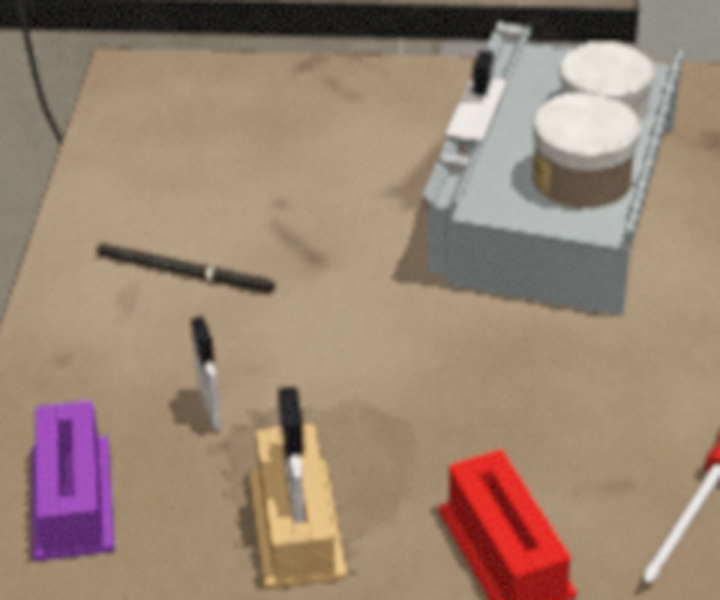

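The close crops agree: the tall holder is in the wooden stand with its cream label towards the robot, on its -x side. The lookalike stands on the bench, and the purple and red stands are empty. Next is a wrist view over the shelf, after checking IK for both grasp orientations.

```bash
cat >> h.py <<'E'
def R(yaw,flip=False):
    y=yaw+(np.pi if flip else 0); c,s=np.cos(y),np.sin(y)
    return np.array([[s,0,c],[-c,0,s],[0,-1,0]],float)
def ax(yaw): return np.array([np.cos(yaw),np.sin(yaw),0]),np.array([-np.sin(yaw),np.cos(yaw),0])
def wpose():
    s=env.sense(); T=np.eye(4); T[:3,:3]=s['tcp_rot']; T[:3,3]=s['ee_pos']
    return T@viewer.camera_info('wrist')['T_tool_cam']
def wcloud(d,T):
    K=viewer.camera_info('wrist')['intrinsics']; v,u=np.mgrid[:480,:640]
    P=np.stack([(u-K[0,2])/K[0,0]*d,-(v-K[1,2])/K[1,1]*d,-d],-1)
    return P@T[:3,:3].T+T[:3,3]
E
python3 - <<'E'
from h import *
ys,yh=np.radians(-13),np.radians(12.7)
for n,p,y in [('shelf',[.57,-.07,.25],ys),('shelflow',[.566,-.09,.10],ys),('holder',[.469,-.402,.10],yh),('hold hi',[.469,-.402,.26],yh)]:
    for f in (0,1): 
        q=solver.inverse_kinematics(p,R(y,f)); print(n,f,None if q is None else np.round(q,2))
E
```

```text
shelf 0 [ 0.55  0.38 -0.62  1.72  0.25  1.11 -0.37]
shelf 1 [ 0.95  0.7  -1.32  1.7   0.7   1.31  2.41]
shelflow 0 [ 0.54  0.56 -0.57  1.85  0.4   0.84 -0.46]
shelflow 1 [ 0.96  0.99 -1.33  1.83  1.04  1.23  2.21]
holder 0 [ 0.94  0.59 -0.39  1.75  0.28  0.86  0.65]
holder 1 [ 0.49  0.55  0.21  1.78 -0.15  0.82 -2.14]
hold hi 0 [ 0.98  0.41 -0.43  1.62  0.19  1.15  0.72]
hold hi 1 [ 0.53  0.37  0.16  1.65 -0.06  1.13 -2.21]
```

Run:
```python
from h import *
ys=np.radians(-13)
env.reach([.57,-.07,.26],R(ys))
effector.grasp(5)
T=wpose(); p,d=snap('wrist','w1.png'); np.savez('pics/w1.npz',d=d,T=T,p=p)
for n in ['tin_shelf','lock_knob','slot_mouth']:
    print(n,[(np.round(r['at'],4),round(r['score'],2)) for r in tip_of('wrist',n)])
s=env.sense(); print(s['t'],s['ee_pos'],s['gripper_width'],s['wrist_force'])
```

```text
tin_shelf [(array([ 0.5668, -0.0919, -0.0029]), 0.86)]
lock_knob [(array([ 0.5775, -0.0558,  0.1   ]), 0.82)]
slot_mouth [(array([ 0.5682, -0.0935,  0.0738]), 0.85)]
4.7417 [ 0.56997024 -0.07003246  0.26000406] 0.0005303627831263744 [ 1.07277846 -0.0949392  -0.44361766]
```

View pics/w1.png

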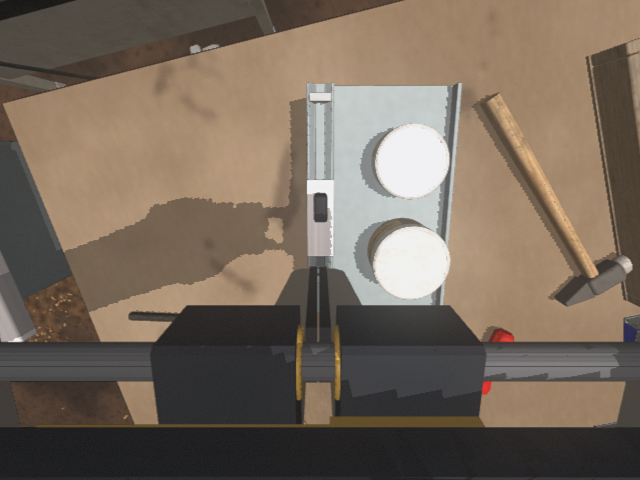

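The wrist view shows the slide at (320,218) with its knob at (320,207), and the left end stop at (320,97). The tins are at (412,160) and (410,260). I'll measure the yaw and the positions from the cloud.

Run:
```python
from h import *
z=np.load('pics/w1.npz'); d,T,p=z['d'],z['T'],z['p']; P=wcloud(d,T)
K=viewer.camera_info('wrist')['intrinsics']
v,u=np.mgrid[:480,:640]
box=(u>290)&(u<470)&(v>75)&(v<300)
def rect(m,nm):
    m=cv2.morphologyEx(m.astype(np.uint8),cv2.MORPH_OPEN,np.ones((2,2)))>0
    q=P[m]; r=cv2.minAreaRect((q[:,:2]*1000).astype(np.float32)); print(nm,m.sum(),np.round(r[0],1),np.round(r[1],1),round(r[2],2),np.round(np.median(q[:,2]),4), np.round(np.mean(q,0),4))
Z=P[...,2]
rect(box&(u<340)&(v>170)&(v<262)&(Z>.0785)&(Z<.086),'slide')
rect(box&(u<340)&(Z>.105)&(Z<.12)&(v<235)&(v>180),'knobtop')
rect(box&(Z>.056)&(Z<.064),'board')
rect(box&(u<340)&(v<180)&(v>105)&(Z>.066)&(Z<.08),'lipregion')
# board front edge & lip edges: line fits per row at rows 105..175
ys=np.radians(-13); ex,ey=ax(ys); o=np.array([.567,-.0915,0])
S=np.stack([(P-o)@ex,(P-o)@ey,Z],-1)
for r in (110,120,130,140,150,160,170): print(r,[tuple(np.round(S[r,c]*1000,0).astype(int)) for c in range(304,338,2)])
# far edges of the board (x at column 450..465)
```

```text
slide 1592 [574.5 -64.8] [118.4  26.5] 76.56 0.0806 [ 0.5718 -0.0733  0.0808]
knobtop 391 [579.5 -40.7] [69.2 13.3] 77.42 0.1123 [ 0.5755 -0.0569  0.1099]
board 14038 [635.1 -70.2] [220.4 129.4] 77.03 0.0587 [ 0.6386 -0.0449  0.0608]
lipregion 1804 [588.4  -1.7] [69.1 26.2] 77.6 0.0713 [ 0.5883 -0.0009  0.0719]
110 [(np.int64(-18), np.int64(130), np.int64(-3)), (np.int64(-13), np.int64(123), np.int64(74)), (np.int64(-11), np.int64(122), np.int64(76)), (np.int64(-10), np.int64(123), np.int64(72)), (np.int64(-8), np.int64(123), np.int64(71)), (np.int64(-6), np.int64(123), np.int64(71)), (np.int64(-4), np.int64(123), np.int64(67)), (np.int64(-2), np.int64(123), np.int64(66)), (np.int64(0), np.int64(123), np.int64(66)), (np.int64(2), np.int64(123), np.int64(68)), (np.int64(3), np.int64(123), np.int64(68)), (np.int64(5), np.int64(123), np.int64(70)), (np.int64(7), np.int64(123), np.int64(72)), (np.int64(9), np.int64(123), np.int64(74)), (np.int64(11), np.int64(122), np.int64(76)), (np.int64(13), np.int64(124), np.int64(60)), (np.int64(15), np.int64(124), np.int64(58))]
120 [(np.int64(-18)
[... 3818 characters left out ...]
(np.int64(-16), np.int64(64), np.int64(-1)), (np.int64(-12), np.int64(68), np.int64(76)), (np.int64(-10), np.int64(68), np.int64(73)), (np.int64(-8), np.int64(68), np.int64(72)), (np.int64(-6), np.int64(68), np.int64(70)), (np.int64(-4), np.int64(67), np.int64(67)), (np.int64(-2), np.int64(67), np.int64(67)), (np.int64(0), np.int64(67), np.int64(68)), (np.int64(2), np.int64(67), np.int64(68)), (np.int64(4), np.int64(67), np.int64(68)), (np.int64(6), np.int64(68), np.int64(71)), (np.int64(7), np.int64(68), np.int64(74)), (np.int64(9), np.int64(68), np.int64(75)), (np.int64(11), np.int64(68), np.int64(74)), (np.int64(14), np.int64(67), np.int64(59)), (np.int64(16), np.int64(67), np.int64(59))]
```

Run:
```python
from h import *
yaw=np.radians(-12.7); ex,ey=ax(yaw); o=np.array([.567,-.0915,0]); r=R(yaw)
W=lambda x,y,z: o+ex*x+ey*y+np.array([0,0,z])
env.movel(W(.001,-.004,.16),r,rate=.2)
env.movel(W(.001,-.004,.093),rate=.15)
f0=env.sense()['wrist_force']; print('f0',f0)
env.movel(W(.001,.070,.093),rate=.10)
s=env.sense(); print(s['t'],(s['wrist_force']-f0)@ey,(s['ee_pos']-o)@ey)
y=.070
while y<.125:
    y+=.003; env.movel(W(.001,y,.093),rate=.06)
    s=env.sense(); F=(s['wrist_force']-f0)@ey; print(round(y,3),round(F,2),round((s['ee_pos']-o)@ey,4))
    if F<-9: break
env.pause(.2)
s=env.sense();print(s['t'],s['wrist_force']-f0)
```

```text
f0 [ 0.56914844 -0.28431552  0.34321423]
6.9 0.674181336473447 0.07009183616159317
0.073 -0.21 0.0728
0.076 -1.42 0.0758
0.079 -0.38 0.0792
0.082 -1.64 0.0825
0.085 -0.74 0.0852
0.088 -6.69 0.0853
0.091 -11.47 0.0854
8.85 [ -5.62753698 -11.19161276   5.267105  ]
```

The push hit a hard stop at TCP y≈85 mm. I'll back off and look.

Run:
```python
from h import *
yaw=np.radians(-12.7); ex,ey=ax(yaw); o=np.array([.567,-.0915,0]); r=R(yaw)
W=lambda x,y,z: o+ex*x+ey*y+np.array([0,0,z])
env.movel(W(.001,.07,.094),rate=.1)
env.movel(W(.001,.0,.24),rate=.3)
T=wpose(); p,d=snap('wrist','w2.png'); np.savez('pics/w2.npz',d=d,T=T,p=p)
print([(np.round(q['at'],4),round(q['score'],2)) for n in ['lock_knob','slot_mouth'] for q in tip_of('wrist',n)])
cv2.imwrite('pics/w2c.png',cv2.resize(cv2.cvtColor(p,cv2.COLOR_RGB2BGR)[50:310,280:480],None,fx=3,fy=2.3*1.0,interpolation=cv2.INTER_CUBIC))
P=wcloud(d,T); S=np.stack([(P-o)@ex,(P-o)@ey,P[...,2]],-1)
np.set_printoptions(linewidth=200)
# slot: points lower than 60 within |x|<5
m=(abs(S[...,0])<.003)&(S[...,2]<.062)&(d>0)&(S[...,1]>-.06)&(S[...,1]<.06)
v,u=np.where(m); print('deep n',len(v)); 
if len(v): print('rows',v.min(),v.max(),'y',S[m][:,1].min(),S[m][:,1].max())
for rr in range(80,300,6):
    row=S[rr]; c=np.argmin(abs(row[:,0])); print(rr,c,np.round(row[c]*1000,1),end=' | ')
```

```text
[(array([0.5915, 0.0123, 0.0992]), 0.81), (array([ 0.5667, -0.0927,  0.0747]), 0.66)]
deep n 402
rows 185 251 y -0.03172077454957685 0.02988514880254973
80 36 [  0.   66.2 407.8] | 86 268 [  0.   66.2 407.8] | 92 159 [  0.   66.2 407.8] | 98 126 [  0.   66.2 407.8] | 104 81 [  0.   66.2 407.8] | 110 82 [  0.   66.2 407.8] | 116 581 [  0.   66.2 407.8] | 122 263 [  0.   66.2 407.8] | 128 305 [  0.   66.2 407.8] | 134 236 [  0.   66.2 407.8] | 140 346 [  0.   66.2 407.8] | 146 54 [  0.   66.2 407.8] | 152 341 [  0.   66.2 407.8] | 158 56 [  0.   66.2 407.8] | 164 247 [  0.   66.2 407.8] | 170 271 [  0.   66.2 407.8] | 176 87 [  0.   66.2 407.8] | 182 51 [  0.   66.2 407.8] | 188 311 [  0.   66.2 407.8] | 194 467 [  0.   66.2 407.8] | 200 289 [  0.   66.2 407.8] | 206 209 [  0.   66.2 407.8] | 212 257 [  0.   66.2 407.8] | 218 11 [  0.   66.2 407.8] | 224 155 [  0.   66.2 407.8] | 230 248 [  0.   66.2 407.8] | 236 84 [  0.   66.2 407.8] | 242 11 [  0.   66.2 407.8] | 248 291 [  0.   66.2 407.8] | 254 461 [  0.   66.2 407.8] | 260 203 [  0.   66.2 407.8] | 266 149 [  0.   66.2 407.8] | 272 271 [  0.   66.2 407.8] | 278 80 [  0.   66.2 407.8] | 284 147 [  0.   66.2 407.8] | 290 271 [  0.   66.2 407.8] | 296 282 [  0.   66.2 407.8] |
```

View pics/w2c.png

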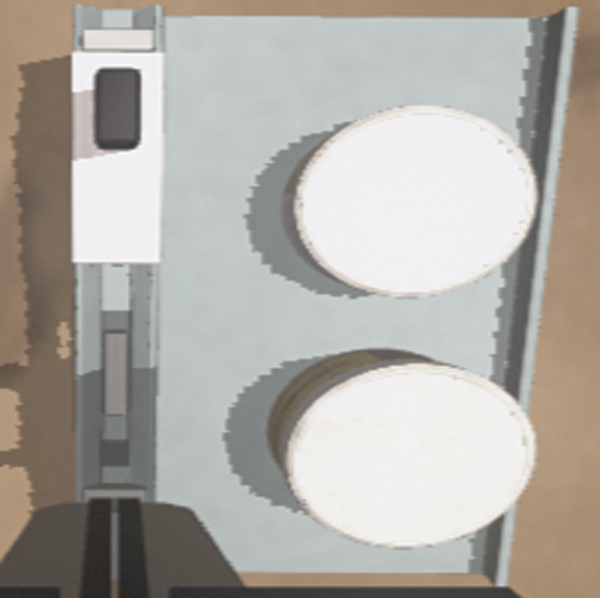

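The slide is hard against its stop and the slot is open; the sprung foot is visible in the crop at (115,372). I'll refine the slot's centre line and yaw from this view.

Run:
```python
from h import *
z=np.load('pics/w2.npz'); d,T,p=z['d'],z['T'],z['p']
yaw=np.radians(-12.7); ex,ey=ax(yaw); o=np.array([.567,-.0915,0])
P=wcloud(d,T); S=np.stack([(P-o)@ex,(P-o)@ey,P[...,2]],-1)
S[d==0]=9
reg=(abs(S[...,0])<.03)&(S[...,1]>-.07)&(S[...,1]<.15)
# foot
def st(m,n):
    q=S[m]; print(n,len(q),'x',np.round(np.percentile(q[:,0],[0,5,50,95,100])*1000,1),'y',np.round(np.percentile(q[:,1],[0,2,50,98,100])*1000,1),'z',np.round(np.median(q[:,2])*1000,1))
    return q
st(reg&(abs(S[...,0])<.008)&(S[...,2]<.034)&(S[...,2]>.024)&(abs(S[...,1])<.04),'foot')
st(reg&(abs(S[...,0])<.008)&(S[...,2]<.024)&(S[...,2]>.012)&(abs(S[...,1])<.04),'ledge')
# flare symmetric: fit lines to both flare outer-edges: points z>0.07 vs
A=[];
for lo,hi in [(-.03,-.01),(-.01,.01),(.01,.03)]:
    b=reg&(S[...,1]>lo)&(S[...,1]<hi)
    L=S[b&(S[...,0]>-.0095)&(S[...,0]<-.005)&(S[...,2]>.068)]; Rr=S[b&(S[...,0]<.0095)&(S[...,0]>.005)&(S[...,2]>.068)]
    # along 45deg: left x=-(z-.07)-4.5 ; solve centre and z bias
    l=np.median(L[:,0]+L[:,2]); r=np.median(Rr[:,0]-Rr[:,2]); print('y',lo,'centre x',round((l+r)/2*1000,2),len(L),len(Rr),'zcheck',round((r-l)/2*1000,2),'exp -65.5')
q=st(reg&(S[...,2]>.0785)&(S[...,2]<.0835)&(S[...,1]>.04),'slide')
st(reg&(S[...,2]>.108)&(S[...,1]>.04),'knobtop')
E=S[reg&(S[...,2]>.05)]; print('shelf end y', E[:,1].max())
# outer lip edge yaw: min x at z>0.07 per row
rows=[]
for v in range(60,255,3):
    m=reg[v]&(S[v,:,2]>.066)&(S[v,:,2]<.0835)
    if m.sum()>6: rows.append((np.median(S[v][m][:,1]),S[v][m][:,0].min(),S[v][m][:,0].max()))
rows=np.array(rows); f=np.polyfit(rows[:,0],(rows[:,1]+rows[:,2])/2,1); print('slope deg',np.degrees(np.arctan(f[0])),'x at 0',f[1]*1000)
```

```text
foot 274 x [-4.6 -3.6 -0.4  2.8  4. ] y [-31.5 -31.4   0.5  20.2  21. ] z 28.6
ledge 199 x [-4.8 -4.7 -0.3  4.   4. ] y [-32.  -31.3 -19.1  29.8  29.9] z 20.5
y -0.03 centre x -0.48 95 102 zcheck -64.48 exp -65.5
y -0.01 centre x 1.14 249 227 zcheck -232.61 exp -65.5
y 0.01 centre x -0.02 3439 3432 zcheck -343.87 exp -65.5
slide 2348 x [-12.9 -11.8  -0.4  11.7  13. ] y [ 53.9  54.8  87.  135.  136.8] z 80.7
knobtop 528 x [-5.9 -5.8 -0.1  5.6  5.8] y [ 94.6  94.8 106.4 117.9 118.9] z 112.5
shelf end y 0.14680199211236475
slope deg 0.08323134448853314 x at 0 -0.22340216778784852
```

Run:
```python
from h import *
yh=np.radians(12.7)
env.reach([.47,-.402,.25],R(yh))
T=wpose(); p,d=snap('wrist','w3.png'); np.savez('pics/w3.npz',d=d,T=T,p=p)
for n in ['holder_grip','stand','holder_left','holder_foot']:
    print(n,[(np.round(r['at'],4),round(r['score'],2)) for r in tip_of('wrist',n)])
snap('scene','s3.png')
for n in ['holder_grip','holder_left']:
    print(n,[(np.round(r['at'],4),round(r['score'],2)) for r in tip_of('scene',n)])
effector.release()
P=wcloud(d,T)
def rect(z0,z1,rad,nm):
    m=(d>0)&(P[...,2]>z0)&(P[...,2]<z1)&(np.hypot(P[...,0]-.47,P[...,1]+.402)<rad)
    q=P[m]; 
    if len(q)<10: print(nm,len(q)); return
    r=cv2.minAreaRect((q[:,:2]*1000).astype(np.float32)); print(nm,len(q),np.round(r[0],1),np.round(r[1],1),round(r[2],2),np.median(q[:,2]))
rect(.094,.108,.03,'griptop'); rect(.036,.043,.06,'stand'); rect(.06,.108,.04,'holder')
print(env.sense()['t'])
```

```text
holder_grip [(array([ 0.4711, -0.4065,  0.0899]), 0.79), (array([ 0.4041, -0.3067,  0.0624]), 0.72)]
stand [(array([ 0.5909, -0.421 , -0.0009]), 0.69), (array([ 0.3295, -0.3845, -0.0018]), 0.67), (array([ 0.4704, -0.3995,  0.    ]), 0.61)]
holder_left [(array([ 0.4007, -0.2835,  0.0291]), 0.85), (array([ 0.4681, -0.3742,  0.0439]), 0.79)]
holder_foot [(array([ 4.021e-01, -3.043e-01,  3.000e-04]), 0.91)]
holder_grip [(array([ 0.4696, -0.4039,  0.0875]), 0.7), (array([ 0.4058, -0.3072,  0.0616]), 0.55)]
holder_left [(array([ 0.3929, -0.285 ,  0.0283]), 0.65), (array([ 0.4604, -0.3707,  0.0414]), 0.59)]
griptop 462 [ 469.7 -402. ] [11.9 31.2] 12.65 0.10052590095924277
stand 2128 [ 469.6 -402.5] [35.4 92.2] 12.13 0.038606751526006955
holder 654 [ 469.8 -402.4] [12.2 60. ] 13.37 0.10013958945676651
13.0583
```

View pics/w3.png

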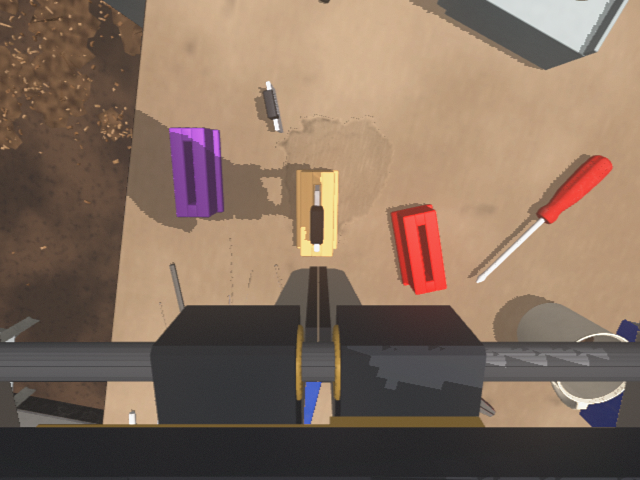

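View pics/s3.png

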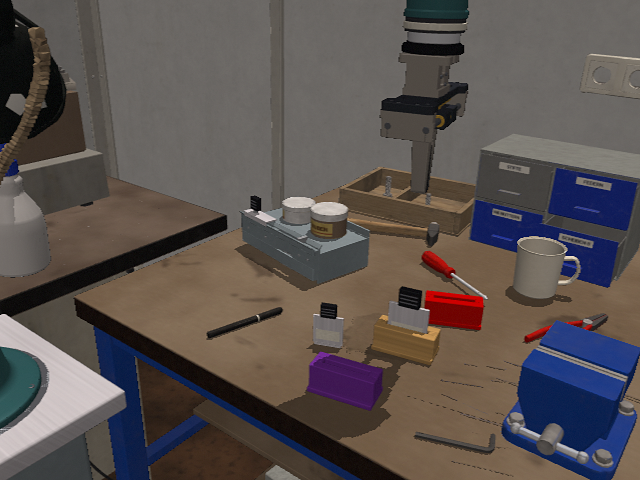

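The picture shows the holder in the wooden stand at wrist pixel (317,215). In the scene view at (408,310) its white front with the label faces the robot (-x). holder_left reads at +y, so no half turn is needed. Grasping now.

Run:
```python
from h import *
a=cv2.imread('pics/s3.png'); cv2.imwrite('pics/s3c.png',cv2.resize(a[280:370,360:460],None,fx=6,fy=6,interpolation=cv2.INTER_CUBIC))
yh=np.radians(12.8)
env.movel([.4697,-.402,.13],R(yh),rate=.2)
env.movel([.4697,-.402,.072],rate=.1)
print(env.sense()['wrist_force'])
effector.grasp(35)
s=env.sense(); print(s['t'],s['gripper_width'],s['wrist_force'],s['ee_pos'])
env.movel([.4697,-.402,.20],rate=.12)
s=env.sense(); print(s['t'],s['gripper_width'],s['wrist_force'],s['ee_pos'])
snap('scene','s4.png')
print([(n,np.round(r['at'],4),round(r['score'],2)) for n in ['holder_grip','holder_foot','holder_left'] for r in tip_of('scene',n)])
snap('side','d4.png')
print([(n,np.round(r['at'],4),round(r['score'],2)) for n in ['holder_grip','holder_foot'] for r in tip_of('side',n)])
b=cv2.imread('pics/s4.png'); cv2.imwrite('pics/s4c.png',cv2.resize(b[200:350,330:490],None,fx=4,fy=4,interpolation=cv2.INTER_CUBIC))
```

```text
[ 0.81838254  0.37708443 -0.48915068]
15.725 0.011647382364475432 [ 0.98408241  0.23069915 -0.57299762] [ 0.46970945 -0.40200397  0.07199773]
16.9417 0.011613520283687926 [ 0.26711366  0.92860558 -1.04773174] [ 0.46915768 -0.40170689  0.19905057]
[('holder_grip', array([ 0.4659, -0.4024,  0.2192]), 0.98), ('holder_grip', array([ 0.4048, -0.3073,  0.0608]), 0.82), ('holder_foot', array([ 0.4068, -0.3034, -0.0006]), 0.96), ('holder_foot', array([ 0.4718, -0.404 ,  0.1339]), 0.77), ('holder_left', array([ 0.4581, -0.3731,  0.1732]), 0.69), ('holder_left', array([ 0.3918, -0.2846,  0.0297]), 0.63)]
[('holder_grip', array([ 0.4669, -0.3988,  0.2149]), 0.77), ('holder_grip', array([ 0.4057, -0.3053,  0.0609]), 0.66), ('holder_foot', array([ 0.4691, -0.4047,  0.136 ]), 0.95), ('holder_foot', array([ 4.068e-01, -3.056e-01,  3.000e-04]), 0.78)]
```

View pics/s4c.png

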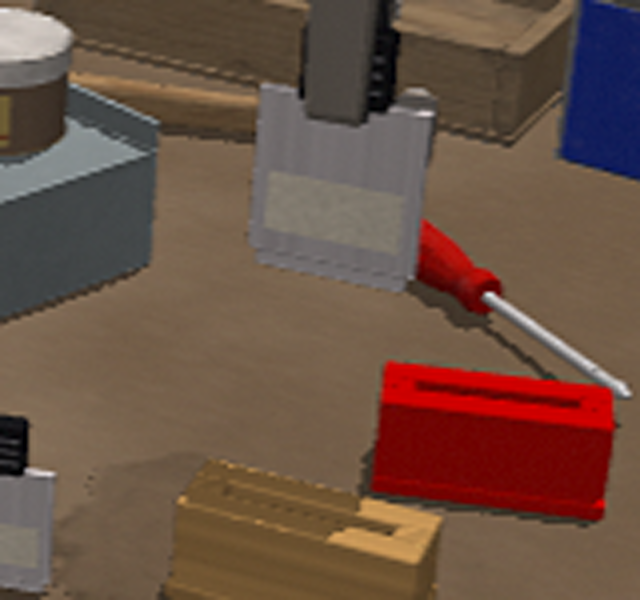

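Lifted cleanly: the plate is upright in the jaws and the label faces the front. Now above the slot.

Run:
```python
from h import *
yaw=np.radians(-12.6); ex,ey=ax(yaw); o=np.array([.567,-.0915,0])+.0013*ey-.0002*ex; r=R(yaw)
print(o)
W=lambda x,y,z: o+ex*x+ey*y+np.array([0,0,z])
env.reach(W(0,0,.205),r)
env.movel(W(0,0,.155),rate=.12)
s=env.sense(); print(s['t'],s['gripper_width'],s['wrist_force'],s['ee_pos']-W(0,0,.155))
for c in ['scene','side']:
    p,d=snap(c,c+'5.png'); np.save('pics/'+c+'5.npy',d)
    print([(n,np.round(q['at'],4),round(q['score'],2)) for n in ['holder_foot','slot_mouth'] for q in tip_of(c,n)])
b=cv2.imread('pics/scene5.png'); cv2.imwrite('pics/s5c.png',cv2.resize(b[150:300,220:400],None,fx=4,fy=4,interpolation=cv2.INTER_CUBIC))
b=cv2.imread('pics/side5.png'); cv2.imwrite('pics/d5c.png',cv2.resize(b[150:300,300:460],None,fx=4,fy=4,interpolation=cv2.INTER_CUBIC))
```

```text
[ 0.5670884  -0.09018768  0.        ]
19.1 0.011633447493310075 [ 0.18793637 -0.52265484 -0.98741073] [ 0.00023681 -0.0004003   0.00011534]
[('holder_foot', array([ 0.406 , -0.3074,  0.002 ]), 0.91), ('holder_foot', array([ 0.5693, -0.094 ,  0.0883]), 0.8), ('slot_mouth', array([ 0.5697, -0.0904,  0.0808]), 0.6)]
[('holder_foot', array([ 0.4036, -0.3056, -0.001 ]), 0.71), ('holder_foot', array([ 0.569 , -0.09  ,  0.0926]), 0.61), ('slot_mouth', array([ 0.5674, -0.0898,  0.0736]), 0.78)]
```

View pics/s5c.png

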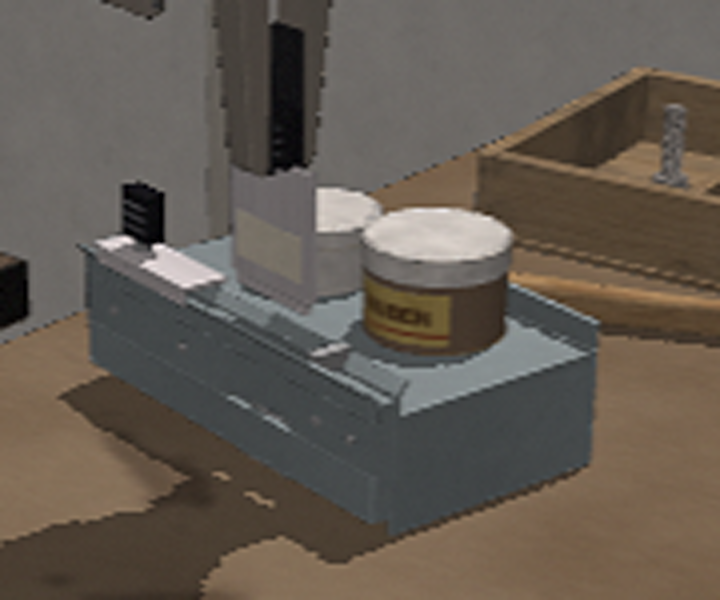

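View pics/d5c.png

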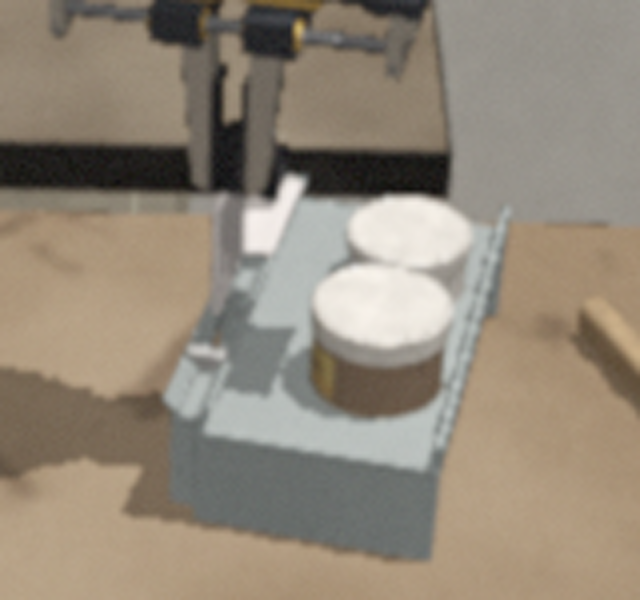

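The scene crop shows the plate hanging over the slot with its label to the front and its lower edge at (275,305). The side crop shows it in line with the slot. Going down with force checks.

Run:
```python
from h import *
yaw=np.radians(-12.6); ex,ey=ax(yaw); o=np.array([.567,-.0915,0])+.0013*ey-.0002*ex
W=lambda x,y,z: o+ex*x+ey*y+np.array([0,0,z])
f0=env.sense()['wrist_force']
z=.155
for z in [.145,.138,.132,.126,.12,.112,.104,.098]:
    env.movel(W(0,0,z),rate=.06)
    s=env.sense(); F=s['wrist_force']-f0; print(z,'F',np.round([F@ex,F@ey,F[2]],1),'err',np.round((s['ee_pos']-W(0,0,z))*1000,1),'M',np.round(s['moment'],2))
    if F[2]>6 or np.hypot(F@ex,F@ey)>10: break
print(s['t'],s['gripper_width'])
```

```text
0.145 F [-0.3  0.9  0.5] err [-0.5  0.1 -0.7] M [-0.07 -0.08  0.03]
0.138 F [-0.6  1.4  0.9] err [-0.4  0.  -0.5] M [-0.06 -0.09 -0.01]
0.132 F [-1.3 -0.1 -0.6] err [-0.3 -0.  -0.4] M [-0.04 -0.06 -0.04]
0.126 F [-0.9  0.4  0.2] err [-0.3  0.  -0.5] M [-0.06 -0.11 -0.01]
0.12 F [-0.3  0.9  0.5] err [-0.4  0.  -0.5] M [-0.11 -0.1  -0.  ]
0.112 F [-1.   1.7  0. ] err [-0.4  0.  -0.6] M [-0.08 -0.08 -0.02]
0.104 F [-0.1  0.5  0.1] err [-0.4  0.  -0.5] M [ 0.03 -0.08  0.02]
0.098 F [-1.5  1.3  0.1] err [-0.3  0.  -0.4] M [ 0.01 -0.07 -0.05]
21.55 0.012002725919646608
```

Run:
```python
from h import *
yaw=np.radians(-12.6); ex,ey=ax(yaw); o=np.array([.567,-.0915,0])+.0013*ey-.0002*ex
W=lambda x,y,z: o+ex*x+ey*y+np.array([0,0,z])
effector.grasp(55)
f0=env.sense()['wrist_force']
z=.096
while z>.070:
    env.movel(W(0,0,z),rate=.03); env.pause(.05)
    s=env.sense(); F=s['wrist_force']-f0; print(round(z,4),'F',np.round([F@ex,F@ey,F[2]],1),'zact',round(s['ee_pos'][2]*1000,1),'M',np.round(s['moment'],2))
    if F[2]>17 or np.hypot(F@ex,F@ey)>12: break
    z-=.0015
env.pause(.3)
s=env.sense(); print(s['t'],s['gripper_width'],s['wrist_force']-f0)
```

```text
0.096 F [-0.6  0.7  0.9] zact 95.9 M [-0.1  -0.07  0.02]
0.0945 F [-0.   1.7  1.3] zact 94.4 M [-0.03 -0.09 -0.04]
0.093 F [0.  0.8 4.8] zact 93.4 M [-0.03  0.17 -0.01]
0.0915 F [-0.4  1.1  5.7] zact 91.7 M [-0.    0.07 -0.02]
0.09 F [-0.6  1.   5.3] zact 90.1 M [-0.04  0.07 -0.  ]
0.0885 F [-0.5 -0.3  6.2] zact 88.7 M [-0.06  0.01 -0.04]
0.087 F [-0.8  0.8  7. ] zact 87.3 M [-0.02  0.14  0.  ]
0.0855 F [-1.5  0.   7.9] zact 85.9 M [-0.04  0.17  0.05]
0.084 F [-3.5  0.9 18.2] zact 85.8 M [-0.01  1.09 -0.02]
24.7667 0.011834386736832948 [-3.15533709  0.94290891 17.56122306]
```

The spring force rose from 4.8 to 7.9 N over 8 mm, then there was a hard stop at TCP z 85.8 mm (17.6 N), which is the ledges. One check picture before handing in.

Run:
```python
from h import *
for c in ['scene','side']:
    snap(c,c+'6.png')
    print(c,[(n,np.round(q['at'],4),round(q['score'],2)) for n in ['holder_grip','lock_knob','screw_tin','paste_tin'] for q in tip_of(c,n)])
s=env.sense(); print(s['t'],s['gripper_width'],s['wrist_force'],s['ee_pos'])
b=cv2.imread('pics/scene6.png')[150:300,220:400]; e=cv2.imread('pics/side6.png')[150:300,280:460]
cv2.imwrite('pics/c6.png',cv2.resize(np.hstack([b,e]),None,fx=2.2,fy=3,interpolation=cv2.INTER_CUBIC))
```

```text
scene [('holder_grip', array([ 0.5686, -0.0915,  0.1049]), 0.82), ('holder_grip', array([ 0.4035, -0.3087,  0.0648]), 0.82), ('lock_knob', array([0.5938, 0.0152, 0.1008]), 0.88), ('lock_knob', array([ 0.5705, -0.0908,  0.0006]), 0.64), ('screw_tin', array([ 0.6451, -0.1265,  0.0596]), 0.78), ('paste_tin', array([ 0.6643, -0.0337,  0.0621]), 0.81)]
side [('holder_grip', array([ 0.411 , -0.3096,  0.0655]), 0.69), ('holder_grip', array([ 0.5666, -0.0888,  0.1011]), 0.45), ('lock_knob', array([0.5939, 0.0148, 0.0957]), 0.62), ('screw_tin', array([ 0.6467, -0.1261,  0.0586]), 0.65), ('paste_tin', array([ 0.6657, -0.0374,  0.0635]), 0.97)]
25.2667 0.011704532832506054 [-3.97828235 -0.5637933  17.44212628] [ 0.56757459 -0.09016446  0.08575006]
```

View pics/c6.png

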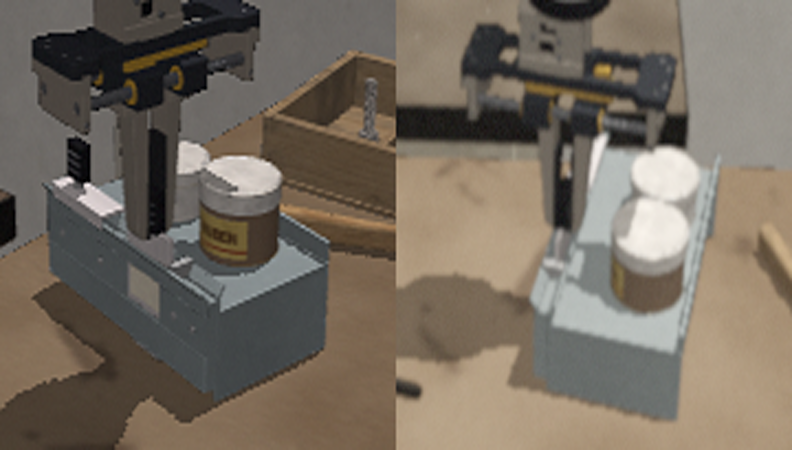

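The label shows through the lip window at (143,290). The slide is still at its left stop and the tins are where they were. Handing in.

Run:
```python
from h import *
print(workorder.finish_job())
```

```text
the job is handed in; nothing more can be done
None
```

The job is handed in at about 25 s of the 54 s, with the hand still holding the label holder pressed home. No verdict was reported.

- **Lock slide:** I pushed it left with closed fingers until it hit the stop. The push force jumped to 11 N, and the wrist picture shows it against the end piece. The last networks' reading of its knob agrees to within about 4 mm.
- **Label holder:** I took the larger one from the wooden stand, with its label to the front, and lowered it into the slot.
- **Fully home:** The push rose from about 5 to 8 N over 8 mm of travel, which matches the sprung foot. It then stopped hard on the ledges with the TCP at z 85.8 mm. It was holding about 17.5 N when I handed in.
- **Final pictures:** The label shows through the lip window, and the grip is within about 2 mm of where it should be. The tins look undisturbed; I judged that from the pictures and did not measure how far they moved.
- **Disagreements:** The wrist camera's depth read about 1.4 mm low. One stray network hit put lock_knob at bench level, and I ignored it.

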